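Spin-check a wax sprue on the treeing turntable and stop it on the zero line

ROBOT

A 6-joint arm with a two-finger parallel gripper is mounted at the origin on the work surface; the furniture and walls round the work are solid. World frame = base frame: x ahead of the robot, y to its left, z up, the work surface at z = 0. Lengths are in m, angles in degrees, forces in N, time in s.
With the tool pointing down it reaches from about 0.3 to 0.75 m from the base axis. Payload 8.5 kg.
Tool frame: the origin (TCP) lies at the very end of the fingers, on their centre line; the grasp point (between the pads) lies 19 mm behind it; z points along the fingers, x is the direction in which the jaws open and shut, and the axes are right-handed (so a half turn about z gives the same grasp; the last joint's range is limited). The gripper opens to 85 mm and grips with 20 to 120 N. Pads are 22 mm wide; open, the fingers measure 114 mm over their backs; the gripper's body (76 mm by 85 mm) begins 54 mm behind the grasp point. The pads swing forward as they close: fully open they stand 13 mm farther back than shut.
Start: joints at [-75.476, 21.807, 74.336, -0, 83.858, -12.336], TCP at [0.248, -0.491, 0.231] pointing down, gripper open.
Joint ranges: [-178.18, 178.18], [-50.72, 133.34], [12.68, 142.11], [-81.47, 261.47], [9.98, 163.14], [-165.26, 165.26]. Speed limits (degrees/s): [136.94, 136.94, 180, 180, 180, 180].

INTERFACE

Orientations are given as [roll, pitch, yaw] about the fixed x, y, z axes, in that order (R = Rz(yaw) Ry(pitch) Rx(roll)).
In Python, from rig import sensors, vision, ctrl gives the robot as it stands.
- The arm moves only by the shell command python3 -m inch 'ROWS' [FORCE]. ROWS is JSON, a list of rows, each a list of 7 numbers: the turn, a rotation vector about the world's x, y, z in rad, then the shift along the world's x, y, z in mm, then the opening, from 0 (shut) to 1 (fully open). In form: [[ax, ay, az, tx, ty, tz, claw], ...]. A call has exactly 5 rows; each row is the pose to reach, as a shift and turn from the pose commanded when the call began; what a row does not reach only later rows make up. A row lasts 1/10 s, in which the tool goes at most 50 mm and 8.59 degrees, less where a joint would pass 70% of its speed; a pose out of reach is approached as far as the arm can. A call with a gripper value outside its range is refused whole. The fingers move at their own pace and stop on an object; FORCE is the grip in N (left out, the last holds). Time passes only in rows, so rows that repeat a pose let the fingers close, or fill a call up. It gives the time, the measured TCP pose, the force and the opening at its end, in the units of the state.
- sensors.state(): the state, without advancing time (a new reading comes with each control period).
- vision.read_camera(name): name is "scene" or "top"; returns a dict with "image" (480x640x3 uint8, red, green, blue), "K" (3x3 intrinsics, pixels), "view" (4x4, takes a point from world to camera coordinates). Camera axes: x right, y up, looking along -z (the intrinsics and any distortion apply to the point x, -y, -z); pixel columns grow to the right and rows downward; lengths in m; the calibration is good to about 2 mm. A picture is of the moment at which its call begins. There is no depth.
- ctrl.sign_off(): hands the job in, once; it reports no verdict.
The state is a dict: "time": time; "qpos": joint angles; "dq": joint speeds; "joint_torque": joint torques, N m; "tcp_pos": TCP position; "eef_rot": TCP orientation; "ft_force": force on the tool from outside, world axes, zero at the start; "wrist_torque": the same for the moment, N m; "width": opening from 0.0 (shut) to 1.0 (fully open).
Only numpy, scipy, OpenCV 4.12 (cv2) and the standard library are available. Lean on these libraries where they do the work, as an engineer would, in place of code of your own. Each camera call takes 0.05 s, during which the arm holds its last target.

TASK

Spin-check the bare wax sprue on its turntable: with a fingertip flick the wheel round, either way (the upright steel stud on it is there to push against), let go, and let it run free until the stud has gone past the index fork at least once. When the stud next comes round to the fork, or on any later round, brake the wheel with a fingertip against its rim so that it stops with the stud's zero line between the two prongs (it must not come to rest anywhere else first, and do not stop it by catching the stud), then take the hand away. Do not touch the sprue, which stays seated on the wheel, and leave everything else on the bench where it is.

Things in the scene. Friction and masses are not known exactly. Their poses are not given: they have to be found in the camera images.
- turntable: Fixed turntable: round grey foot 166 mm across; on its +x side a bracket with the index fork and a thin upright steel post (137 mm from the axis, 283 mm high) with a level feeler at 266 mm pointing at the sprue's stem. Origin: on the spin axis at bench height, z up; +x points from the axis to the middle of the fork, which is roughly on the side away from the robot.
- wheel (a joint): Wheel angle, rad, unlimited, counted over whole turns, growing anticlockwise from above. The stud's line is at the fork's middle at 0 and every multiple of 2 pi. Starts between 2.14 and 4.14 (stud roughly opposite the fork). Free ball bearing, light drag: left alone it slows by about 0.05 rad/s plus 5 % of its speed each second (2 rad/s: runs on about 2.7 turns) and stays where it stops.
- disc: The wheel: plain aluminium disc, 220 mm across, 18 mm thick, top face 56 mm and underside 38 mm above the bench; smooth upright rim that can be touched from the side. About 1.2 kg, inertia about 0.008 kg m2. Origin: on the spin axis at the top face; x axis towards the stud; z up.
- wheel_top (a point): Centre of the wheel's top face.
- stud: Upright steel finger stud on the wheel's top face, 14 mm across, 28 mm high (top 84 mm above the bench), axis 95 mm from the spin axis, 15 mm in from the rim, on the black zero line that runs out over the rim. Origin: its foot on the top face. The three smaller pins, 8 mm high, closer in, only locate the sprue.
- fork (a point): The index fork: two flat steel prongs, 30 mm apart inside, pointing at the wheel's rim just outside it, 48 to 56 mm above the bench. This point is the middle of the gap, 114 mm from the spin axis. Fixed to the turntable.
- sprue: The sprue, loose: black round rubber base, 128 mm across, 26 mm high, standing between three 8 mm pins on the wheel (about 2 mm play), with a thin green wax stem in its middle, leaning a little, 232 mm high in all (top 288 mm above the bench). Origin: centre of its underside; z up.
- tree_left: Bystander: wax tree on a black rubber base, 126 mm wide, 240 mm high, left of the turntable. Origin under its centre.
- tree_near: Bystander: wax tree, 134 mm wide, 223 mm high, left and nearer the robot. Origin under its centre.
- tree_right: Bystander: wax tree, 127 mm wide, 234 mm high, at the far right. Origin under its centre.
- bowl: Bystander: blue bowl of wax bits, 178 mm across, 60 mm high. Origin under its centre.
- jar: Bystander: round teal jar with lid, 60 mm across, 60 mm high, behind and left of the turntable. Origin under its centre.
- mould_a: Bystander: brown rubber mould block, 50 x 77 x 22 mm, lying right of the turntable. Origin under its centre.
- tweezers: Bystander: steel tweezers, 136 mm long, lying in front. Origin under the centre.
- cutters: Bystander: small side cutters, 60 x 105 x 12 mm, lying in front. Origin under the centre.
Not all that is in view belongs to the job. Leave any blue look-alike of the sprue alone.

How it is judged:
By the outcome, as a careful person would: the job done as asked, in the order asked, and still so for the second after the job is handed in, with the robot touching nothing.
It also fails if it takes over 51 s, if anything falls off the work surface, if the arm or the gripper's body presses on something with over 40 N, if the wrist force passes 120 N, or if a joint passes its speed limit or range.

## Working session

There is one attempt and no reset: what is moved stays moved. The work goes in short steps, Python scripts to look and compute and a shell command to move; the robot and the scene stay as the last step left them, time stands still between calls to the robot, and variables do not carry over. Pictures are saved under pics/ and viewed, and the job is handed in when it is done.

```bash
ls; mkdir -p pics
cat > h.py <<'E'
import numpy as np,cv2
from rig import sensors,vision,ctrl
def snap(name,fn=None):
    d=vision.read_camera(name)
    if fn: cv2.imwrite('pics/'+fn,cv2.cvtColor(d['image'],cv2.COLOR_RGB2BGR))
    return d
def proj(d,P):
    P=np.atleast_2d(P);c=(d['view']@np.c_[P,np.ones(len(P))].T).T[:,:3]
    q=np.c_[c[:,0],-c[:,1],-c[:,2]];u=(d['K']@q.T).T
    return u[:,:2]/u[:,2:]
def unproj(d,uv,z):
    uv=np.atleast_2d(uv).astype(float)
    r=(np.linalg.inv(d['K'])@np.c_[uv,np.ones(len(uv))].T).T
    r=np.c_[r[:,0],-r[:,1],-r[:,2]]
    R=d['view'][:3,:3];t=d['view'][:3,3]
    o=-R.T@t;w=r@R
    s=(z-o[2])/w[:,2]
    return o+s[:,None]*w
E
python3 - <<'E'
from h import *
for n in('scene','top'):
    d=snap(n,n+'0.png');print(n,[k for k in d],d['K'].round(1).tolist(),d['view'].round(3).tolist())
print(sensors.state())
E
```

```text
pics
scene ['image', 'K', 'view'] [[433.2, 0.0, 317.4], [0.0, 433.2, 232.5], [0.0, 0.0, 1.0]] [[0.491, -0.871, 0.006, -0.202], [0.424, 0.245, 0.872, -0.28], [-0.761, -0.425, 0.489, -0.832], [0.0, 0.0, 0.0, 1.0]]
top ['image', 'K', 'view'] [[513.9, 0.0, 315.2], [0.0, 513.9, 237.0], [0.0, 0.0, 1.0]] [[-0.025, -1.0, -0.001, 0.03], [0.987, -0.025, 0.156, -0.478], [-0.156, 0.003, 0.988, -1.266], [0.0, 0.0, 0.0, 1.0]]
{'time': 0.1, 'qpos': array([-7.54757564e+01,  2.18370057e+01,  7.43777500e+01, -1.09619921e-03,
        8.38591880e+01, -1.23360480e+01]), 'dq': array([-0.00546485, -0.07169531, -0.2829765 ,  0.00116868, -0.01897669,
        0.05167275]), 'joint_torque': array([ 4.08961132e-03, -4.49220264e+01, -2.31657976e+01, -1.60789555e-04,
        3.62971834e-03,  4.48976016e-05]), 'tcp_pos': array([ 0.24842408, -0.49041001,  0.23079035]), 'eef_rot': array([-1.79985267e+02,  7.24693424e-02, -6.31395811e+01]), 'ft_force': array([ 0.40006348, -0.02590846,  0.12055743]), 'wrist_torque': array([-0.04353088, -0.01066852,  0.00654662]), 'width': 1.0021207952602786}
```

View pics/scene0.png

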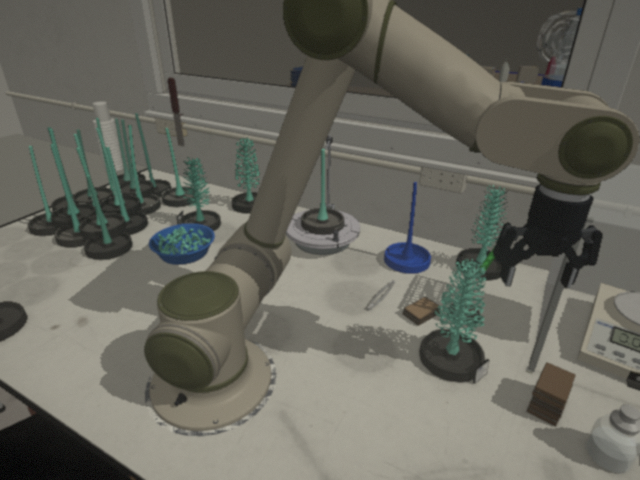

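View pics/top0.png

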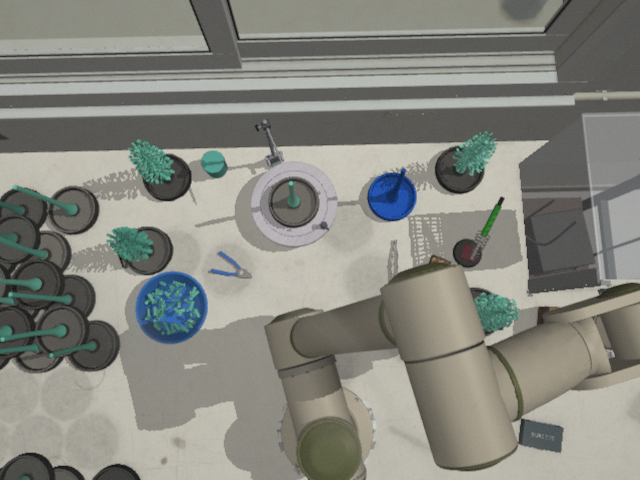

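The turntable is the grey wheel at top pixel (294,204), with the green-stemmed sprue on it. The stud appears to be at (324,227) and the fork and post at about (272,155). Possible mix-ups are the blue look-alike at (391,196), the trees at (167,175), (145,250) and (460,168), and the stock of sprues on the left. Next I'll take a close crop.

Run:
```python
from h import *
im=cv2.imread('pics/top0.png')
cv2.imwrite('pics/crop1.png',cv2.resize(im[105:265,200:420],None,fx=3.6,fy=3.6,interpolation=cv2.INTER_CUBIC))
im=cv2.imread('pics/scene0.png')
cv2.imwrite('pics/crop2.png',cv2.resize(im[130:270,260:440],None,fx=4,fy=4,interpolation=cv2.INTER_CUBIC))
```

```text
(no output)
```

View pics/crop1.png

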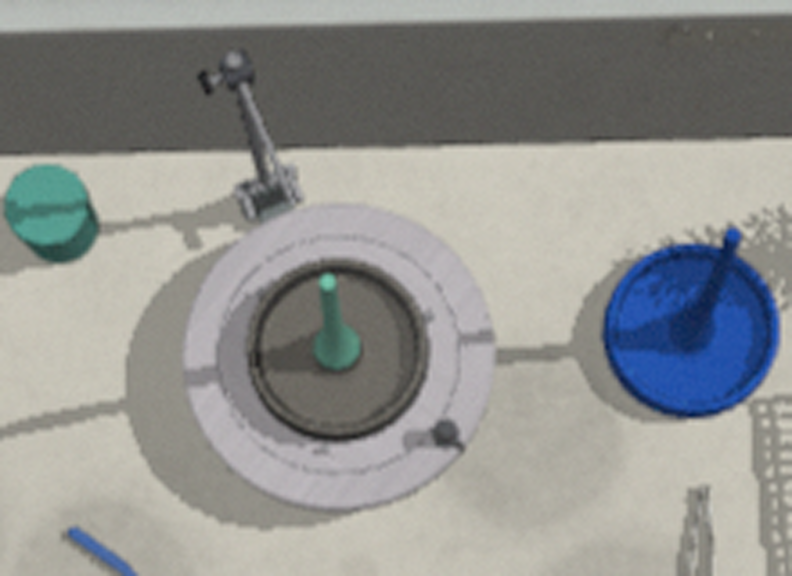

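View pics/crop2.png

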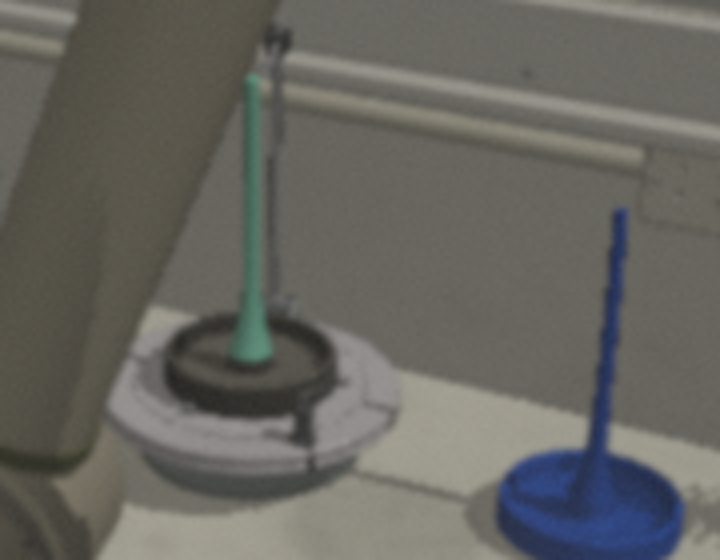

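The close crop shows the green stem on the black base at crop (337,345), the stud top at (446,433) with its zero line running to (462,448), and the fork at about (270,195). Next I'll measure these positions.

```bash
cat >> h.py <<'E'
from scipy.optimize import least_squares
def fit_wheel(d):
    im=d['image'].astype(int)
    # light lavender wheel: b>=r-? vs bench yellowish
    m=((im[...,2]-im[...,0])>-3)&(im.sum(2)>330)
    return m
E
python3 - <<'E'
from h import *
d=snap('top','t1.png')
pts=lambda l:(np.array(l,float)+.5)/3.6-.5+[200,105]
rim=unproj(d,pts([(184,360),(496,345),(340,203),(340,511),(231,247),(447,246),(227,464),(440,480)]),.056)
f=lambda p:np.hypot(rim[:,0]-p[0],rim[:,1]-p[1])-p[2]
r=least_squares(f,[.65,.0,.11]);print(r.x,r.fun)
c=r.x[:2]
for n,p,z in[('studtop',(446,431),.084),('line at rim',(462,449),.056),('fork',(269,197),.056),('posttop',(236,60),.283),('stem top',(327,282),.288),('feeler',(207,80),.266),('sprue base',(338,348),.082)]:
    P=unproj(d,pts([p]),z)[0];v=P[:2]-c;print(n,P.round(4),np.hypot(*v).round(4),np.degrees(np.arctan2(v[1],v[0])).round(1))
print(sensors.state()['time'])
# axes mask
m=fit_wheel(d);cv2.imwrite('pics/m.png',m[105:265,200:420].astype(np.uint8)*255)
E
```

```text
[0.56272117 0.06877388 0.11036069] [-0.00052282 -0.00092894  0.000896   -0.0005297   0.00070323 -0.00100859
 -0.00055267  0.00194349]
studtop [ 0.5023 -0.0032  0.084 ] 0.094 -130.0
line at rim [ 0.4944 -0.0145  0.056 ] 0.1078 -129.4
fork [0.6797 0.1175 0.056 ] 0.1267 22.6
posttop [0.6919 0.1188 0.283 ] 0.1385 21.2
stem top [0.5541 0.0671 0.288 ] 0.0088 -169.3
feeler [0.6865 0.1379 0.266 ] 0.1418 29.2
sprue base [0.5625 0.0694 0.082 ] 0.0007 110.5
0.15
```

Run:
```python
from h import *
d=snap('top');R=d['view'][:3,:3];print('cam',-R.T@d['view'][:3,3])
for n,p,z in[('blue base',(391,199),.026),('blue top',(404,170),.23),('tweez top',(394,240),0),('tweez bot',(392,275),0),('cutters',(232,265),0),('tree_far right base',(460,172),.02),('penholder',(467,252),.03),('tree by arm',(495,312),.2),('mould',(437,262),.02)]:
    print(n,unproj(d,[p],z)[0].round(3))
c=np.array([.5627,.0688])
for ph,r in[(-170,105),(-166,105),(-158,105),(-148,105),(-138,105),(-128,105),(-153,140),(-153,121)]:
    a=np.radians(ph);print(ph,r,(c+r/1000*np.array([np.cos(a),np.sin(a)])).round(4))
```

```text
cam [0.27561941 0.02152037 1.32503365]
blue base [ 0.575 -0.181  0.026]
blue top [ 0.593 -0.181  0.23 ]
tweez top [ 0.472 -0.187  0.   ]
tweez bot [ 0.38  -0.178  0.   ]
cutters [0.417 0.235 0.   ]
tree_far right base [ 0.645 -0.366  0.02 ]
penholder [ 0.432 -0.366  0.03 ]
tree by arm [ 0.279 -0.367  0.2  ]
mould [ 0.409 -0.291  0.02 ]
-170 105 [0.4593 0.0506]
-166 105 [0.4608 0.0434]
-158 105 [0.4653 0.0295]
-148 105 [0.4737 0.0132]
-138 105 [ 0.4847 -0.0015]
-128 105 [ 0.4981 -0.0139]
-153 140 [0.438  0.0052]
-153 121 [0.4549 0.0139]
```

```bash
python3 -m inch '[[0,0,0,0,0,25,0],[0,0,0,0,0,50,0],[0,0,0,0,0,80,0],[0,0,0,10,20,90,0],[0,0,0,25,55,90,0]]' 30
```

```text
time: 0.7
tcp_pos: [0.2736, -0.4358, 0.3218]
eef_rot: [180.0, -0.1, -63.3]
ft_force: [1.8, 0.7, 0.1]
width: 0.145
```

```bash
python3 -m inch '[[0,0,0,15,42,0,0],[0,0,0,30,84,0,0],[0,0,0,45,126,0,0],[0,0,0,60,168,0,0],[0,0,0,75,210,0,0]]'; python3 -m inch '[[0,0,0,15,42,0,0],[0,0,0,30,84,0,0],[0,0,0,45,126,0,0],[0,0,0,60,168,0,0],[0,0,0,75,216,0,0]]'
python3 - <<'E'
from h import *
snap('top','t2.png');snap('scene','s2.png')
s=sensors.state();print(s['tcp_pos'],s['eef_rot'],s['ft_force'],s['time'])
E
```

```text
time: 1.2
tcp_pos: [0.3485, -0.2229, 0.3208]
eef_rot: [-180.0, 0.1, -63.1]
ft_force: [0.7, -0.0, 0.1]
width: 0.001
time: 1.7
tcp_pos: [0.423, -0.0076, 0.3208]
eef_rot: [180.0, 0.0, -63.2]
ft_force: [1.3, -1.1, 0.7]
width: 0.003
[ 0.42319243 -0.00427989  0.32080694] [-1.79984063e+02  9.71898725e-02 -6.26657999e+01] [ 0.1290202  -0.4184271   0.39076127] 1.8
```

View pics/t2.png

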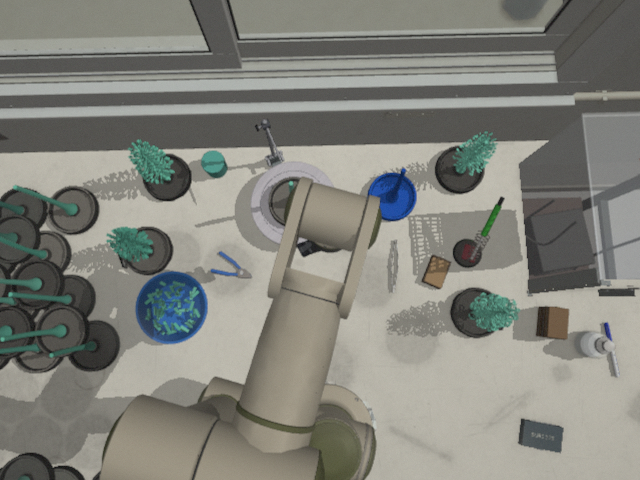

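View pics/s2.png

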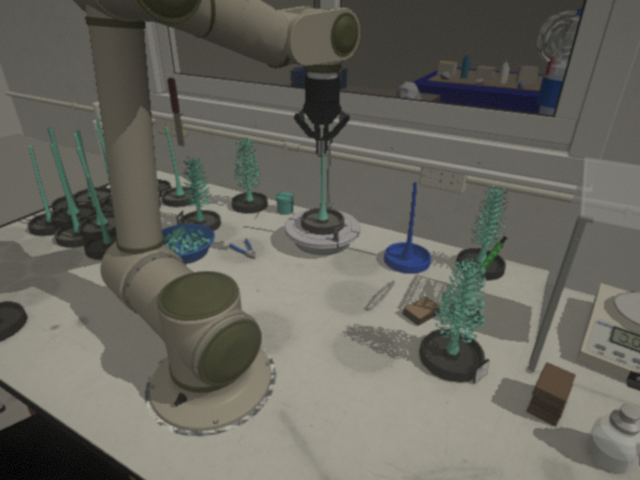

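Run:
```python
from h import *
d=snap('top')
for z in(.45,.5,.55):
  print(z,unproj(d,[(305,180),(375,195),(378,245),(290,230),(300,250)],z)[:,:2].round(3).tolist())
d=snap('scene')
print(proj(d,[[.423,-.004,.32],[.423,-.004,.42],[.423,-.004,.5],[.423,-.004,.55]]).round())
```

```text
0.45 [[0.515, 0.034], [0.485, -0.087], [0.397, -0.089], [0.427, 0.062], [0.392, 0.046]]
0.5 [[0.502, 0.034], [0.473, -0.081], [0.39, -0.082], [0.418, 0.06], [0.385, 0.044]]
0.55 [[0.488, 0.033], [0.461, -0.075], [0.383, -0.076], [0.41, 0.058], [0.378, 0.043]]
[[322. 155.]
 [323. 111.]
 [323.  73.]
 [324.  47.]]
```

```bash
python3 -m inch '[[0.059,-0.115,0,0,0,-35,0],[0.118,-0.231,0,0,0,-80,0],[0.118,-0.231,0,0,0,-128,0],[0.118,-0.231,0,0,0,-175,0],[0.118,-0.231,0,0,0,-205,0]]'
python3 - <<'E'
from h import *
snap('top','t3.png');snap('scene','s3.png')
s=sensors.state();print(s['tcp_pos'],s['eef_rot'],s['ft_force'],s['time'])
E
```

```text
time: 2.4
tcp_pos: [0.4214, -0.0109, 0.1138]
eef_rot: [-165.3, 0.2, -63.3]
ft_force: [1.2, -0.4, 0.6]
width: 0.001
[ 0.42108306 -0.01032753  0.11351499] [-165.42736071    0.38839005  -63.295812  ] [-0.54995061  0.53554999 -0.24884765] 2.5
```

View pics/t3.png

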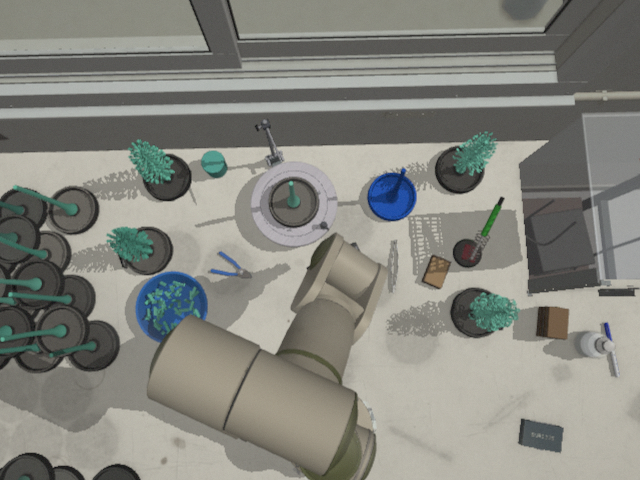

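View pics/s3.png

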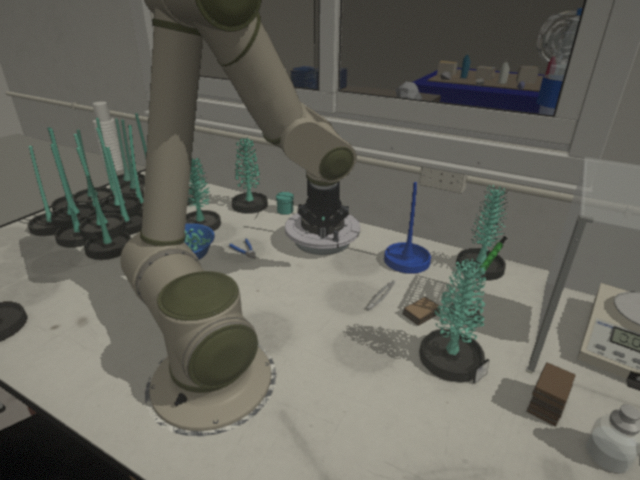

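The tool is tilted clear and the top camera now sees the whole wheel, with the stud at (324,227). I'll go down outside the rim and feel for it gently, to learn where contact is and how stiff it is.

```bash
python3 -m inch '[[0,0,0,0,0,-40,0],[0,0,0,0,0,-70,0],[0,0,0,12,6.5,-70,0],[0,0,0,24,13,-70,0],[0,0,0,24,13,-70,0]]'; python3 -m inch '[[0,0,0,3,1.6,0,0],[0,0,0,6,3.2,0,0],[0,0,0,7,3.8,0,0],[0,0,0,7,3.8,0,0],[0,0,0,7,3.8,0,0]]'
python3 - <<'E'
from h import *
s=sensors.state();print(s['tcp_pos'],s['eef_rot'],s['ft_force'],s['time'],np.hypot(*(s['tcp_pos'][:2]-[.5627,.0688])))
E
```

```text
time: 3.0
tcp_pos: [0.4492, 0.0023, 0.0477]
eef_rot: [-165.0, -0.1, -63.1]
ft_force: [-0.0, 0.6, -0.0]
width: -0.0
time: 3.5
tcp_pos: [0.4543, 0.0068, 0.0464]
eef_rot: [-165.1, 0.1, -63.1]
ft_force: [0.4, 0.3, 0.0]
width: 0.002
[0.45425468 0.00684116 0.04639121] [-1.65140045e+02  5.63152483e-02 -6.31368365e+01] [0.39251973 0.32702818 0.01045147] 3.5 0.12489710209265965
```

```bash
python3 -m inch '[[0,0,0,0.9,0.5,0,0],[0,0,0,0.9,0.5,0,0],[0,0,0,1.8,1,0,0],[0,0,0,1.8,1,0,0],[0,0,0,1.8,1,0,0]]';  python3 -m inch '[[0,0,0,0.9,0.5,0,0],[0,0,0,0.9,0.5,0,0],[0,0,0,0.9,0.5,0,0],[0,0,0,0.9,0.5,0,0],[0,0,0,0.9,0.5,0,0]]'
```

```text
time: 4.0
tcp_pos: [0.4562, 0.0079, 0.0463]
eef_rot: [-165.1, 0.1, -63.1]
ft_force: [-0.6, 0.5, -0.5]
width: 0.001
time: 4.5
tcp_pos: [0.4571, 0.0084, 0.0463]
eef_rot: [-165.1, 0.0, -63.1]
ft_force: [0.3, 0.5, -0.2]
width: 0.004
```

```bash
python3 -m inch '[[0,0,0,0.9,0.5,0,0],[0,0,0,0.9,0.5,0,0],[0,0,0,0.9,0.5,0,0],[0,0,0,0.9,0.5,0,0],[0,0,0,0.9,0.5,0,0]]'
```

```text
time: 5.0
tcp_pos: [0.458, 0.0089, 0.0463]
eef_rot: [-165.1, 0.1, -63.1]
ft_force: [-0.8, -0.4, 0.4]
width: 0.004
```

```bash
python3 -m inch '[[0,0,0,0.9,0.5,0,0],[0,0,0,0.9,0.5,0,0],[0,0,0,0.9,0.5,0,0],[0,0,0,0.9,0.5,0,0],[0,0,0,0.9,0.5,0,0]]'
```

```text
time: 5.5
tcp_pos: [0.4589, 0.0094, 0.0463]
eef_rot: [-165.1, 0.1, -63.1]
ft_force: [-0.2, -0.1, -0.1]
width: -0.002
```

```bash
python3 -m inch '[[0,0,0,0.9,0.5,0,0],[0,0,0,0.9,0.5,0,0],[0,0,0,0.9,0.5,0,0],[0,0,0,0.9,0.5,0,0],[0,0,0,0.9,0.5,0,0]]'
```

```text
time: 6.0
tcp_pos: [0.4596, 0.0099, 0.0462]
eef_rot: [-165.2, 0.1, -63.1]
ft_force: [-3.0, -1.2, 1.1]
width: -0.0
```

```bash
python3 -m inch '[[0,0,0,0.9,0.5,0,0],[0,0,0,0.9,0.5,0,0],[0,0,0,0.9,0.5,0,0],[0,0,0,0.9,0.5,0,0],[0,0,0,0.9,0.5,0,0]]'
```

```text
time: 6.5
tcp_pos: [0.4596, 0.0105, 0.0461]
eef_rot: [-165.2, 0.1, -63.1]
ft_force: [-8.7, -4.8, 4.5]
width: 0.005
```

The rim contact is found at a TCP radius of 118.9 mm, with a stiffness of roughly 6 N/mm. Now I'll back off and move to the flick start, above the wheel's edge and behind the stud.

```bash
python3 -m inch '[[0,0,0,-18,-10,0,0],[0,0,0,-18,-10,18,0],[0,0,0,-15,15,22,0],[0,0,0,-8,33,22,0],[0,0,0,-1.5,40,22,0]]'
python3 - <<'E'
from h import *
d=snap('top','t4.png');d2=snap('scene')
s=sensors.state();p=s['tcp_pos'];print(p,s['eef_rot'],s['ft_force'],s['time'])
c=np.array([.5627,.0688])
im=cv2.cvtColor(d['image'],cv2.COLOR_RGB2BGR)[150:290,230:370]
cv2.imwrite('pics/c4.png',cv2.resize(im,None,fx=4,fy=4,interpolation=cv2.INTER_CUBIC))
im=cv2.cvtColor(d2['image'],cv2.COLOR_RGB2BGR)[150:270,260:400]
cv2.imwrite('pics/c4s.png',cv2.resize(im,None,fx=4,fy=4,interpolation=cv2.INTER_CUBIC))
for ph in(-170,-166,-158,-148,-138,-128,-124):
    a=np.radians(ph);print(ph,((c+.105*np.array([np.cos(a),np.sin(a)])-p[:2])*1000).round(1))
E
```

```text
time: 7.0
tcp_pos: [0.4597, 0.0516, 0.0688]
eef_rot: [-165.1, 0.0, -63.1]
ft_force: [0.8, -0.8, -0.6]
width: 0.002
[0.46006216 0.05108192 0.0685939 ] [-1.65060584e+02  1.40647376e-03 -6.30499689e+01] [ 0.53813144 -0.50478093  0.02272187] 7.1
-170 [-0.8 -0.5]
-166 [ 0.8 -7.7]
-158 [  5.3 -21.6]
-148 [ 13.6 -37.9]
-138 [ 24.6 -52.5]
-128 [ 38. -65.]
-124 [ 43.9 -69.3]
```

View pics/c4.png

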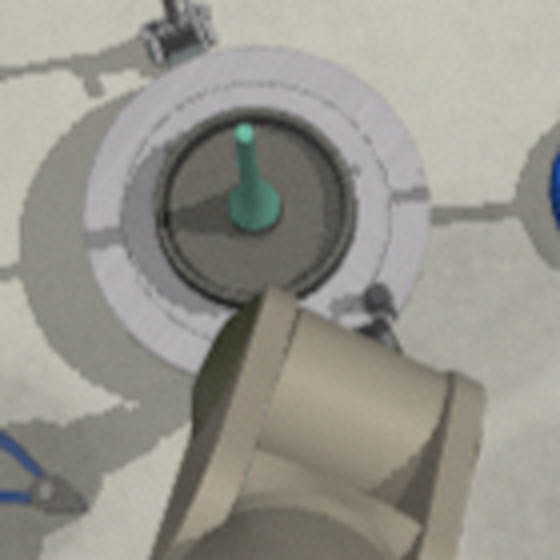

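View pics/c4s.png

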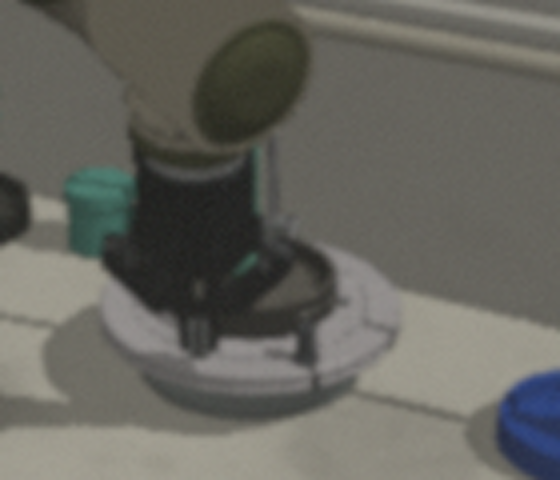

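```bash
python3 -m inch '[[0,0,0,1.5,-9.7,0,0],[0,0,0,7.7,-26.9,0,0],[0,0,0,17.4,-43.5,0,0],[0,0,0,30,-58,0,0],[0,0,0,44.9,-70.1,0,0]]'; python3 -m inch '[[0,0,0,-10,-14,0,0],[0,0,0,-24,-28,5,0],[0,0,0,-38,-28,5,0],[0,0,0,-55,-5,-5,0],[0,0,0,-62,18,-22,0]]'
cat >> h.py <<'E'
C=np.array([.5627,.0688])
def rect(d,fn=None):
    # polar-unwrapped wheel top at z=.056: rows radius, cols world angle
    ph=np.radians(np.arange(-180,180,.5));r=np.arange(.06,.125,.0005)
    A,Rr=np.meshgrid(ph,r)
    P=np.c_[(C[0]+Rr*np.cos(A)).ravel(),(C[1]+Rr*np.sin(A)).ravel(),np.full(A.size,.056)]
    uv=proj(d,P).reshape(A.shape+(2,)).astype(np.float32)
    o=cv2.remap(cv2.cvtColor(d['image'],cv2.COLOR_RGB2BGR),uv[...,0],uv[...,1],cv2.INTER_LINEAR)
    if fn: cv2.imwrite('pics/'+fn,o)
    return o
E
python3 - <<'E'
from h import *
l=[]
for i in range(2):
    t=sensors.state()['time'];d=snap('top','t5_%d.png'%i);l.append(rect(d));print(t)
cv2.imwrite('pics/p5.png',np.vstack(l))
cv2.imwrite('pics/c5.png',cv2.resize(cv2.imread('pics/t5_0.png')[100:290,200:400],None,fx=3,fy=3))
s=sensors.state();print(s['tcp_pos'],s['ft_force'],s['time'])
E
```

```text
time: 7.6
tcp_pos: [0.5039, -0.0217, 0.0681]
eef_rot: [-165.2, 0.1, -63.2]
ft_force: [0.4, 0.3, -0.5]
width: -0.001
time: 8.1
tcp_pos: [0.4413, -0.003, 0.0466]
eef_rot: [-165.1, -0.0, -63.3]
ft_force: [1.5, 0.7, -0.5]
width: -0.004
8.1
8.15
[ 0.43966061 -0.00065581  0.04495738] [ 0.25896118 -0.83155893  0.08050759] 8.2
```

View pics/p5.png

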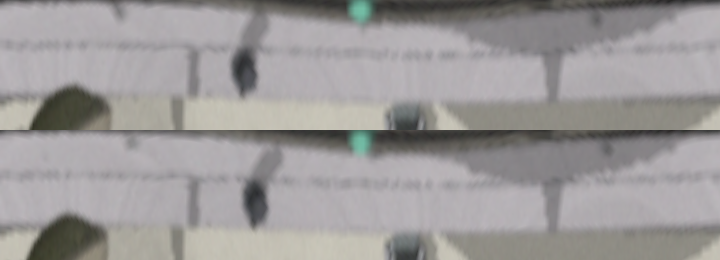

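View pics/c5.png

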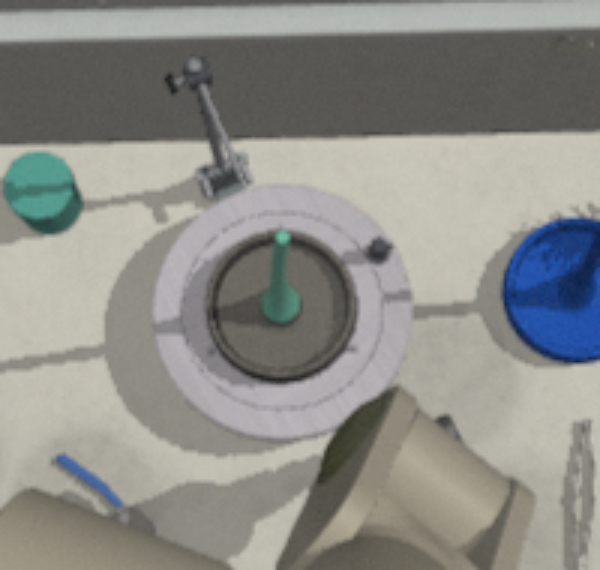

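The flick worked: the stud is at about −51° and moving anticlockwise at roughly 2.2 rad/s, and the finger is clear. I'll track it as it runs free.

```bash
cat >> h.py <<'E'
def stud(d):
    g=cv2.cvtColor(d['image'],cv2.COLOR_RGB2GRAY).astype(np.float32)
    th=np.radians(np.arange(-180,180,.25));sc=[]
    z=np.linspace(.06,.082,6);off=np.linspace(-.004,.004,5)
    A,Z,O=np.meshgrid(th,z,off,indexing='ij')
    x=C[0]+.095*np.cos(A)-O*np.sin(A);y=C[1]+.095*np.sin(A)+O*np.cos(A)
    uv=proj(d,np.c_[x.ravel(),y.ravel(),Z.ravel()]).astype(np.float32)
    v=cv2.remap(g,uv[:,0].reshape(len(th),-1),uv[:,1].reshape(len(th),-1),cv2.INTER_LINEAR).mean(1)
    # subpixel: weighted centroid round the min
    i=np.argmin(v);w=np.arange(i-24,i+25)%len(th);b=np.median(v)
    k=np.clip((b-v[w])-.35*(b-v[i]),0,None)
    return np.degrees(th[i])+ (k*np.arange(-24,25)).sum()/k.sum()*.25, v[i],b
import json,os
def track(n,names=('top',)):
    L=json.load(open('log.json')) if os.path.exists('log.json') else []
    for _ in range(n):
        t=sensors.state()['time'];d=snap('top');a,m,b=stud(d)
        L.append((float(t),float(a),float(m)));print(round(t,3),round(a,2),round(m),round(b))
    json.dump(L,open('log.json','w'));return d
E
rm -f log.json
python3 - <<'E'
from h import *
# test on saved
d=snap('top')
for f in('t1.png','t5_0.png','t5_1.png'):
    d['image']=cv2.cvtColor(cv2.imread('pics/'+f),cv2.COLOR_BGR2RGB);print(f,stud(d))
track(2)
E
python3 -m inch '[[0,0,0,3,1.7,0,0],[0,0,0,6,3.4,0,0],[0,0,0,9,5,0,0],[0,0,0,12,6.8,0,0],[0,0,0,14,8,0,0]]'
python3 - <<'E'
from h import *
track(2)
s=sensors.state();print(s['tcp_pos'],s['ft_force'],s['time'])
E
```

```text
t1.png (np.float64(-131.05060195115496), np.float32(74.56559), np.float32(179.20189))
t5_0.png (np.float64(-60.530995330312145), np.float32(68.93812), np.float32(176.58495))
t5_1.png (np.float64(-54.768459300968225), np.float32(68.6086), np.float32(176.68149))
8.25 -43.45 69 177
8.3 -37.62 68 177
time: 8.85
tcp_pos: [0.4565, 0.0064, 0.0464]
eef_rot: [-165.1, 0.0, -63.1]
ft_force: [-1.2, -0.5, 0.5]
width: 0.003
8.85 -157.59 57 176
8.9 -157.56 58 176
[0.45637422 0.00644389 0.04632829] [ 0.41267902  0.11722342 -0.20774026] 8.95
```

```bash
rm log.json; echo '[[8.1,-60.53,69],[8.15,-54.77,69],[8.25,-43.45,69],[8.3,-37.62,69]]' > log.json
sed -i "s/    i=np.argmin(v);w=/    v=np.where((np.degrees(th)<-118)|(np.degrees(th)>178),200,v)\n    i=np.argmin(v);w=/" h.py
python3 - <<'E'
from h import *
d=track(3)
cv2.imwrite('pics/c6.png',cv2.resize(cv2.cvtColor(d['image'],cv2.COLOR_RGB2BGR)[130:270,220:360],None,fx=4,fy=4,interpolation=cv2.INTER_CUBIC))
E
```

```text
8.95 33.95 60 177
9.0 39.15 58 177
9.05 44.27 56 177
```

View pics/c6.png

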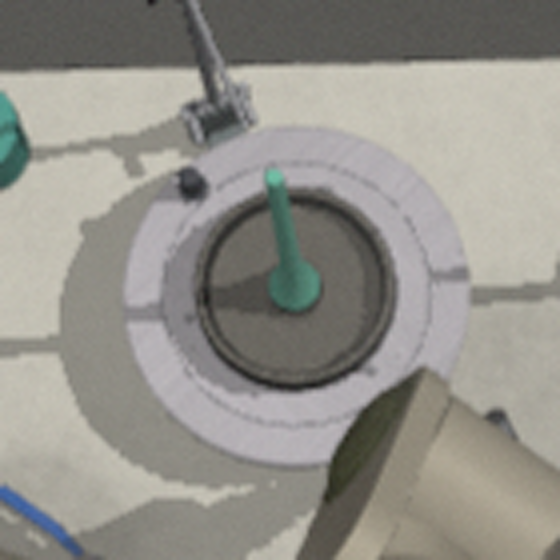

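The stud has passed the fork once, freely: it is now at crop (190,183). I'll keep tracking.

```bash
python3 -m inch '[[0,0,0,0,0,0,0],[0,0,0,0,0,0,0],[0,0,0,0,0,0,0],[0,0,0,0,0,0,0],[0,0,0,0,0,0,0]]' >/dev/null; python3 -c "
from h import *
track(2)"
python3 -m inch '[[0,0,0,0,0,0,0],[0,0,0,0,0,0,0],[0,0,0,0,0,0,0],[0,0,0,0,0,0,0],[0,0,0,0,0,0,0]]' >/dev/null; python3 -c "
from h import *
track(2)"
python3 -m inch '[[0,0,0,0,0,0,0],[0,0,0,0,0,0,0],[0,0,0,0,0,0,0],[0,0,0,0,0,0,0],[0,0,0,0,0,0,0]]' >/dev/null; python3 -c "
from h import *
track(2)"
python3 -m inch '[[0,0,0,0,0,0,0],[0,0,0,0,0,0,0],[0,0,0,0,0,0,0],[0,0,0,0,0,0,0],[0,0,0,0,0,0,0]]' >/dev/null; python3 -c "
from h import *
d=track(2)
L=np.array(json.load(open('log.json')));L=L[L[:,2]<80]
print(np.c_[L[:,0],L[:,1]].round(2).tolist())"
```

```text
9.6 98.7 67 176
9.65 104.19 72 176
10.2 157.32 73 176
10.25 161.91 75 176
10.8 99.0 136 176
10.85 98.44 137 177
11.4 -93.3 71 177
11.45 -89.16 69 177
[[8.1, -60.53], [8.15, -54.77], [8.25, -43.45], [8.3, -37.62], [8.95, 33.95], [9.0, 39.15], [9.05, 44.27], [9.6, 98.7], [9.65, 104.19], [10.2, 157.32], [10.25, 161.91], [11.4, -93.3], [11.45, -89.16]]
```

```bash
cat >> h.py <<'E'
def model(t,p):
    th0,w0,a,b=p[:4];dt=t-8.0
    k=w0+a/b
    return th0+k/b*(1-np.exp(-b*dt))-a/b*dt, k*np.exp(-b*dt)-a/b
def fit(forks=22.0):
    L=np.array(json.load(open('log.json')));L=L[L[:,2]<85]
    t=L[:,0];y=np.unwrap(np.radians(L[:,1]),period=2*np.pi)
    # robust unwrap using guess: sequential prediction
    y=np.radians(L[:,1]).copy()
    for i in range(1,len(y)):
        g=y[i-1]+(2.0*np.exp(-.08*(t[i]-8)))*(t[i]-t[i-1]);y[i]+=2*np.pi*np.round((g-y[i])/(2*np.pi))
    def res(p):
        th,_=model(t,p)
        bias=p[4]*np.cos(y)+p[5]*np.sin(y)
        return np.r_[(th+bias-y)/.01,(p[2]-.05)/.01,(p[3]-.05)/.01,p[4]/.02,p[5]/.02]
    r=least_squares(res,[-1.2,2.1,.05,.05,0,0])
    p=r.x;print('p',p.round(4),'rms',np.sqrt((r.fun[:len(t)]**2).mean())*.01)
    tt=np.arange(8,50,.005);th,w=model(tt,p)
    print('rest at',tt[np.argmax(w<0)] if (w<0).any() else None,np.degrees(th[np.argmax(w<0)]))
    for n in range(6):
        tg=np.radians(forks)+2*np.pi*n
        i=np.argmax(th>=tg)
        if th[i]>=tg and w[i]>0: print('pass',n,tt[i].round(3),'w',w[i].round(3))
    return p
E
python3 -c "
from h import *
fit()"
```

```text
p [-1.2632  1.9997  0.0524  0.0544  0.0227  0.0041] rms 0.005094474277262077
rest at 28.650000000003228 893.3473316002104
pass 0 8.855 w 1.865
pass 1 12.83 w 1.315
pass 2 19.445 w 0.626
```

Run:
```python
from h import *
im=cv2.imread('pics/t5_0.png')
x0,y0,s=250,110,14
c=cv2.resize(im[y0:y0+65-10,x0:x0+50],None,fx=s,fy=s,interpolation=cv2.INTER_CUBIC)
d=snap('top')
for cc,col in((C,(0,0,255)),(np.array([.5623,.0709]),(255,0,0))):
  for ang in (14,18,22,26,30):
    a=np.radians(ang)
    P=[[cc[0]+r*np.cos(a),cc[1]+r*np.sin(a),.056] for r in(.108,.118)]
    q=((proj(d,P)-[x0,y0]+.5)*s).astype(int)
    cv2.line(c,tuple(map(int,q[0])),tuple(map(int,q[1])),col,1)
cv2.imwrite('pics/fork.png',c[100:])
```

```text
(no output)
```

View pics/fork.png

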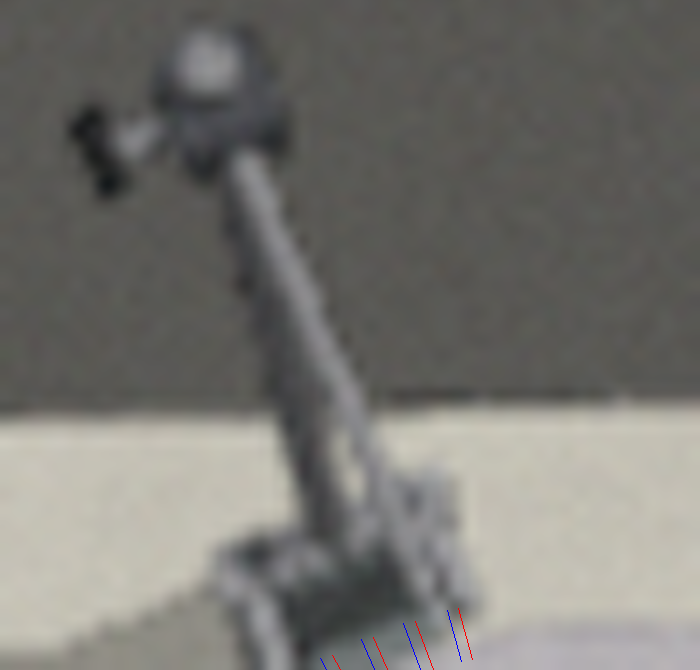

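Run:
```python
from h import *
im=cv2.imread('pics/t5_0.png')
x0,y0,s=255,142,16
c=cv2.resize(im[y0:y0+30,x0:x0+45],None,fx=s,fy=s,interpolation=cv2.INTER_CUBIC)
d=snap('top')
for cc,col in((np.array([.5623,.0709]),(255,0,0)),):
  for ang in (12,17,22,27,32):
    a=np.radians(ang)
    P=[[cc[0]+r*np.cos(a),cc[1]+r*np.sin(a),.056] for r in(.100,.124)]
    q=((proj(d,P)-[x0,y0]+.5)*s).astype(int)
    cv2.line(c,tuple(map(int,q[0])),tuple(map(int,q[1])),col,1)
cv2.imwrite('pics/fork2.png',c)
track(1)
```

```text
11.6 -75.7 70 177
```

View pics/fork2.png

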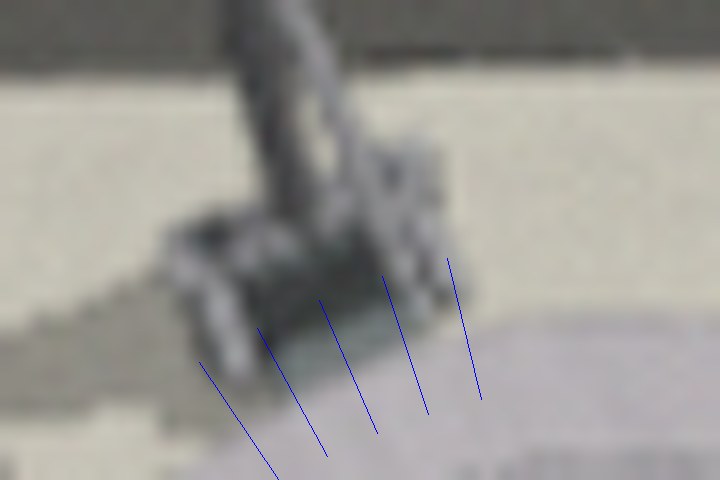

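```bash
N='[[0,0,0,0,0,0,0],[0,0,0,0,0,0,0],[0,0,0,0,0,0,0],[0,0,0,0,0,0,0],[0,0,0,0,0,0,0]]'
python3 -m inch '[[0,0,0,0,0,0,0],[0,0,0,0,0,0,0],[0,0,0,0,0,0,0],[0,0,0,0,0,0,0],[0,0,0,0,0,0,0]]' >/dev/null; python3 -c "
from h import *
track(1)"
python3 -m inch '[[0,0,0,0,0,0,0],[0,0,0,0,0,0,0],[0,0,0,0,0,0,0],[0,0,0,0,0,0,0],[0,0,0,0,0,0,0]]' >/dev/null; python3 -c "
from h import *
l=[]
for i in range(5):
    t=sensors.state()['time'];d=track(1)
    if i%2==0: l.append(cv2.resize(cv2.cvtColor(d['image'],cv2.COLOR_RGB2BGR)[142:177,250:300],None,fx=8,fy=8,interpolation=cv2.INTER_CUBIC))
cv2.imwrite('pics/pass1.png',np.vstack([np.hstack(l[:2]),np.hstack([l[2],l[2]*0])]))
fit(21.2);print(sensors.state()['time'],sensors.state()['tcp_pos'])"
```

```text
12.15 -28.05 68 177
12.7 17.83 61 177
12.75 21.85 62 177
12.8 25.86 60 177
12.85 29.78 59 177
12.9 33.5 61 177
p [-1.2425  1.9591  0.0467  0.0454  0.0195  0.0193] rms 0.005127088991746448
rest at 31.500000000003674 1017.3893107613958
pass 0 8.85 w 1.846
pass 1 12.765 w 1.378
pass 2 18.535 w 0.824
12.95 [0.45608508 0.0062787  0.04632314]
```

View pics/pass1.png

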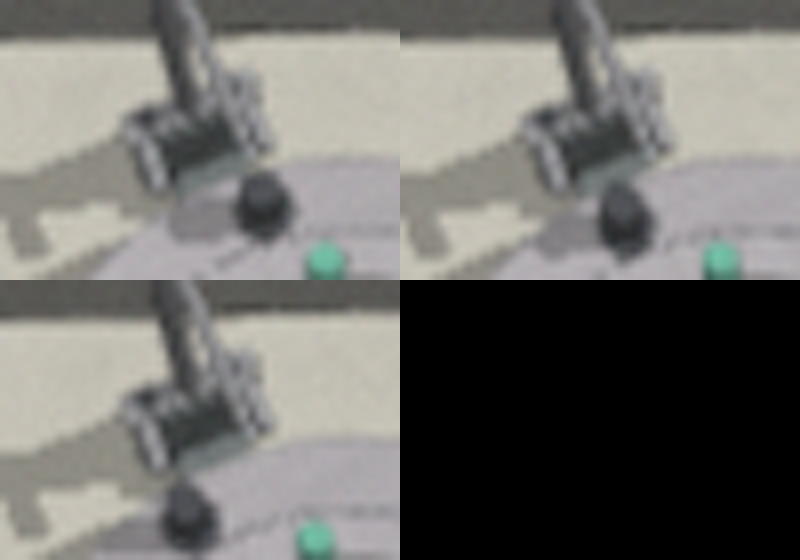

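Run:
```python
from h import *
im=cv2.imread('pics/pass1.png')
d=snap('top')
for n,(ox,oy) in enumerate([(0,0),(400,0),(0,280)]):
    g=cv2.cvtColor(im[oy:oy+280,ox:ox+400],cv2.COLOR_BGR2GRAY)
    m=(g<75).astype(np.uint8);m[:165]=0
    k,lab,st,ce=cv2.connectedComponentsWithStats(m);j=1+np.argmax(st[1:,4])
    uv=(ce[j]+.5)/8-.5+[250,142]
    print(n,ce[j].round(1),st[j],uv.round(2))
    for z in(.07,.077):
      for cc in(C,np.array([.5623,.0709])):
        v=unproj(d,[uv],z)[0,:2]-cc;print('  ',z,np.hypot(*v).round(4),np.degrees(np.arctan2(v[1],v[0])).round(2))
tips=(np.array([[155,190],[262,145]])+.5)/8-.5+[250,142]
P=unproj(d,tips,.052)[:,:2];print(P,np.hypot(*(P[0]-P[1])))
for cc in(C,np.array([.5623,.0709])):
    v=P-cc;print(np.hypot(*v.T),np.degrees(np.arctan2(v[:,1],v[:,0])),)
    v=P.mean(0)-cc;print(np.degrees(np.arctan2(v[1],v[0])))
t=sensors.state();print(t['time'])
```

```text
0 [261.2 214. ] [ 237  189   49   48 1468] [282.21 168.32]
   0.07 0.0929 17.62
   0.07 0.0927 16.31
   0.077 0.0908 17.77
   0.077 0.0905 16.43
1 [223.5 229.8] [ 200  205   47   47 1477] [277.49 170.28]
   0.07 0.0928 25.6
   0.07 0.0923 24.32
   0.077 0.0907 25.89
   0.077 0.0902 24.58
2 [188.4 247.7] [ 164  226   49   43 1451] [273.11 172.52]
   0.07 0.0934 33.25
   0.07 0.0927 32.03
   0.077 0.0914 33.66
   0.077 0.0906 32.42
[[0.66545026 0.13192983]
 [0.67954865 0.09741307]] 0.03728500577215976
[0.12059432 0.12030093] [31.56659584 13.75943061]
22.67394537315019
[0.11985248 0.12020893] [30.61108541 12.74182132]
21.6630781146525
13.0
```

```bash
sed -i 's/tg=np.radians(forks)+2\*np.pi\*n/fr=np.radians(forks);tg=fr-(p[4]*np.cos(fr)+p[5]*np.sin(fr))+2*np.pi*n/' h.py
python3 -m inch '[[0,0,0,0,0,0,0],[0,0,0,0,0,0,0],[0,0,0,0,0,0,0],[0,0,0,0,0,0,0],[0,0,0,0,0,0,0]]' >/dev/null; python3 -c "
from h import *
track(1)"
python3 -m inch '[[0,0,0,0,0,0,0],[0,0,0,0,0,0,0],[0,0,0,0,0,0,0],[0,0,0,0,0,0,0],[0,0,0,0,0,0,0]]' >/dev/null; python3 -c "
from h import *
track(1)"
python3 -m inch '[[0,0,0,0,0,0,0],[0,0,0,0,0,0,0],[0,0,0,0,0,0,0],[0,0,0,0,0,0,0],[0,0,0,0,0,0,0]]' >/dev/null; python3 -c "
from h import *
track(1)"
python3 -m inch '[[0,0,0,0,0,0,0],[0,0,0,0,0,0,0],[0,0,0,0,0,0,0],[0,0,0,0,0,0,0],[0,0,0,0,0,0,0]]' >/dev/null; python3 -c "
from h import *
track(1);fit(23.3);print(sensors.state()['time'])"
```

```text
13.5 78.45 57 176
14.05 117.47 75 176
14.6 154.84 74 176
15.15 175.58 129 176
p [-1.246   1.9635  0.0473  0.0461  0.022   0.0184] rms 0.0051104269104101895
rest at 31.215000000003627 1005.8179956756967
pass 0 8.855 w 1.848
pass 1 12.775 w 1.373
pass 2 18.6 w 0.808
15.2
```

```bash
python3 -m inch '[[0,0,0,0,0,0,0],[0,0,0,0,0,0,0],[0,0,0,0,0,0,0],[0,0,0,0,0,0,0],[0,0,0,0,0,0,0]]' >/dev/null; python3 -m inch '[[0,0,0,0,0,0,0],[0,0,0,0,0,0,0],[0,0,0,0,0,0,0],[0,0,0,0,0,0,0],[0,0,0,0,0,0,0]]' >/dev/null; python3 -c "
from h import *
track(1)"
python3 -m inch '[[0,0,0,0,0,0,0],[0,0,0,0,0,0,0],[0,0,0,0,0,0,0],[0,0,0,0,0,0,0],[0,0,0,0,0,0,0]]' >/dev/null; python3 -c "
from h import *
track(1)"
python3 -m inch '[[0,0,0,0,0,0,0],[0,0,0,0,0,0,0],[0,0,0,0,0,0,0],[0,0,0,0,0,0,0],[0,0,0,0,0,0,0]]' ; python3 -c "
from h import *
track(2);fit(23.3);s=sensors.state();print(s['time'],s['tcp_pos'])"
```

```text
16.2 -105.55 73 177
16.75 -73.34 68 177
time: 17.3
tcp_pos: [0.4561, 0.0063, 0.0463]
eef_rot: [-165.1, 0.1, -63.1]
ft_force: [-0.2, 0.0, -0.2]
width: 0.003
17.3 -43.08 67 177
17.35 -40.43 67 177
p [-1.2462  1.9637  0.0501  0.0445  0.0216  0.0186] rms 0.004844579250546972
rest at 30.695000000003546 993.7929041805683
pass 0 8.855 w 1.848
pass 1 12.775 w 1.372
pass 2 18.625 w 0.8
17.4 [0.4561054  0.00628098 0.04632314]
```

```bash
python3 -m inch '[[0,0,0,0,0,0,0],[0,0,0,0,0,0,0],[0,0,0,0,0,0,0],[0,0,0,0,0,0,0],[0,0,0,0,0,0,0]]' >/dev/null; python3 -m inch '[[0,0,0,0,0,0,0],[0,0,0,0,0,0,0],[0,0,0,0,0,0,0],[0,0,0,0,0,0,0],[0,0,0,0,0,0,0]]' >/dev/null; python3 -c "
from h import *
track(2);fit(23.3);s=sensors.state();print(s['time'],s['tcp_pos'])"
```

```text
18.4 13.51 64 177
18.45 16.12 62 177
p [-1.2465  1.9646  0.0472  0.0464  0.022   0.0194] rms 0.004960805378061497
rest at 31.190000000003625 1003.8625080124006
pass 0 8.855 w 1.849
pass 1 12.775 w 1.372
pass 2 18.61 w 0.805
18.5 [0.45611385 0.00628006 0.04632383]
```

```bash
python3 -m inch '[[0,0,0,7,4,0,0],[0,0,0,7,4,0,0],[0,0,0,7,4,0,0],[0,0,0,7,4,0,0],[0,0,0,7,4,0,0]]'
python3 -c "
from h import *
d=track(2);cv2.imwrite('pics/stop.png',cv2.resize(cv2.cvtColor(d['image'],cv2.COLOR_RGB2BGR)[130:250,220:360],None,fx=5,fy=5,interpolation=cv2.INTER_CUBIC))"
```

```text
time: 19.0
tcp_pos: [0.4597, 0.0109, 0.0451]
eef_rot: [-165.5, 0.3, -63.0]
ft_force: [-16.3, -8.5, 3.5]
width: -0.001
19.0 20.63 61 177
19.05 20.61 61 177
```

View pics/stop.png

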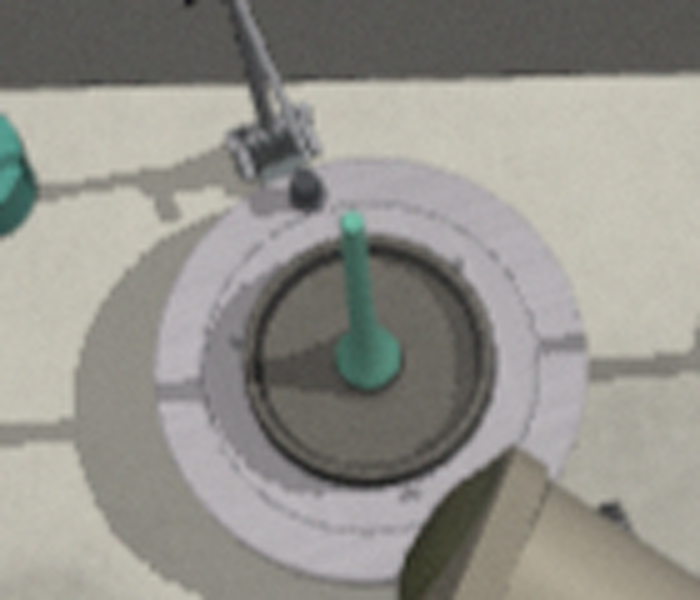

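```bash
python3 -m inch '[[0,0,0,-1,-0.57,0,0],[0,0,0,-2,-1.14,0,0],[0,0,0,-3,-1.7,0,0],[0,0,0,-5,-2.8,0,0],[0,0,0,-12,-6.8,0,0]]'
python3 -c "
from h import *
track(2)"
python3 -m inch '[[0,0,0,-20,-11,0,0],[0,0,0,-50,-28,0,0],[0,0,0,-70,-40,10,0],[0,0,0,-80,-60,30,0],[0,0,0,-80,-60,30,0]]'
python3 -c "
from h import *
d=track(2);cv2.imwrite('pics/stop2.png',cv2.resize(cv2.cvtColor(d['image'],cv2.COLOR_RGB2BGR)[142:182,250:300],None,fx=14,fy=14,interpolation=cv2.INTER_CUBIC))
d=snap('scene');cv2.imwrite('pics/stop2s.png',cv2.resize(cv2.cvtColor(d['image'],cv2.COLOR_RGB2BGR)[110:260,240:420],None,fx=4,fy=4,interpolation=cv2.INTER_CUBIC))"
```

```text
time: 19.6
tcp_pos: [0.4517, 0.0034, 0.0466]
eef_rot: [-165.1, -0.0, -63.1]
ft_force: [0.0, -0.1, 0.3]
width: -0.003
19.6 22.31 61 177
19.65 22.52 62 177
time: 20.2
tcp_pos: [0.3714, -0.0587, 0.0779]
eef_rot: [-165.0, -0.2, -63.3]
ft_force: [0.5, 0.2, 0.2]
width: 0.002
20.2 23.55 61 176
20.25 23.85 61 176
```

View pics/stop2.png

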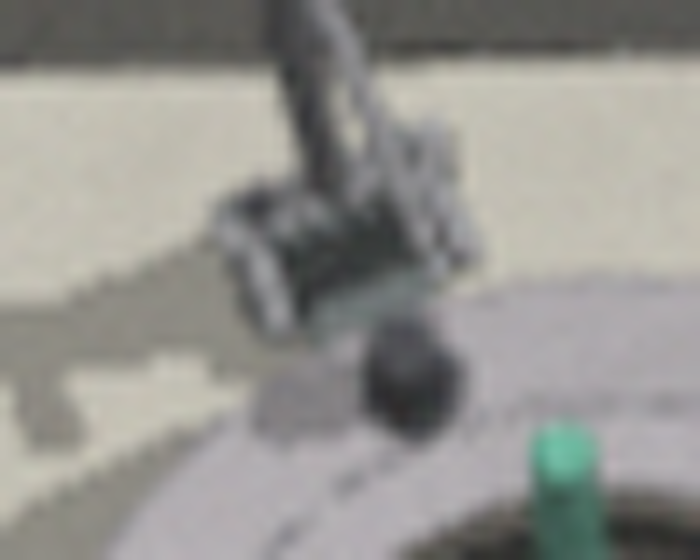

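View pics/stop2s.png

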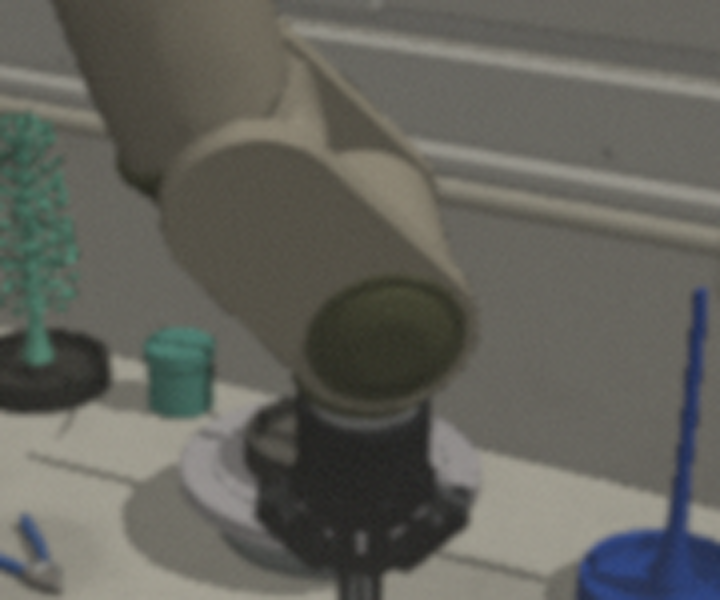

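It was creeping slightly after release, which agrees with the tangential spring-back I expected. I'll watch until it settles.

```bash
python3 -m inch '[[0,0,0,-5,-10,10,0],[0,0,0,-10,-20,20,0],[0,0,0,-20,-40,30,0],[0,0,0,-30,-60,40,0],[0,0,0,-40,-80,50,0]]'
python3 -c "
from h import *
track(2)"
python3 -m inch '[[0,0,0,0,0,0,0],[0,0,0,0,0,0,0],[0,0,0,0,0,0,0],[0,0,0,0,0,0,0],[0,0,0,0,0,0,0]]'>/dev/null
python3 -c "
from h import *
track(2)"
python3 -m inch '[[0,0,0,0,0,0,0],[0,0,0,0,0,0,0],[0,0,0,0,0,0,0],[0,0,0,0,0,0,0],[0,0,0,0,0,0,0]]'
python3 -c "
from h import *
d=track(2);cv2.imwrite('pics/end.png',cv2.cvtColor(d['image'],cv2.COLOR_RGB2BGR))
d=snap('scene','ends.png');cv2.imwrite('pics/endsc.png',cv2.resize(cv2.cvtColor(d['image'],cv2.COLOR_RGB2BGR)[110:260,240:420],None,fx=4,fy=4,interpolation=cv2.INTER_CUBIC))"
```

```text
time: 20.85
tcp_pos: [0.331, -0.1363, 0.1261]
eef_rot: [-165.1, 0.1, -63.0]
ft_force: [-0.4, 0.2, 0.8]
width: 0.002
20.85 24.02 60 176
20.9 24.03 60 176
21.45 24.03 59 176
21.5 24.04 60 176
time: 22.05
tcp_pos: [0.3311, -0.1365, 0.1263]
eef_rot: [-165.1, 0.1, -63.1]
ft_force: [-0.1, 0.4, 0.6]
width: 0.001
22.05 24.01 60 176
22.1 24.06 60 176
```

View pics/end.png

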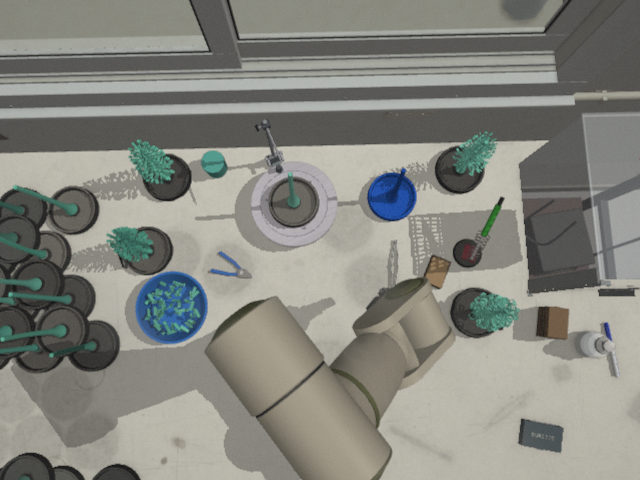

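View pics/endsc.png

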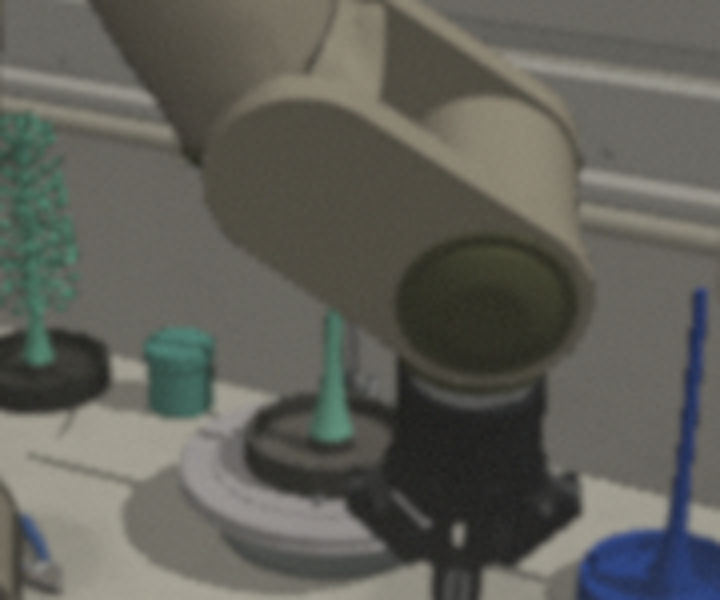

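```bash
python3 -c "
from h import *
s=sensors.state();print(s['time'],s['ft_force'],s['dq'].round(2));print(ctrl.sign_off())"
```

```text
22.2 [-0.95202972 -0.11653657  0.37371377] [-0.08  0.02 -0.    0.08  0.03 -0.03]
the job is handed in; nothing more can be done
None
```

I flicked the wheel anticlockwise by its stud to about 2 rad/s and let it run free past the fork twice. On the third pass I braked it with a fingertip on the rim, then took the hand away and handed in at 22.2 s.

- **Where it stopped:** The last three pairs of pictures, over 1.2 s, put the stud at a steady 24.0°. I measured the fork's middle at 22.7°, and the gap reaches about 7.5° either side, so the zero line should be between the prongs. I worked this out from the stud; the zero line itself was too faint to see there.
- **Bench and robot:** The sprue is still seated, nothing else looks moved, and the hand is touching nothing. The braking force was about 19 N.

**What didn't go exactly to plan:**
- **Creep after braking:** The brake held the stud at 20.6°, already between the prongs. As I released it, the wheel crept about 3.4° to its final position, because the arm sprang back slightly.
- **Fork angle:** My readings of it ranged from 21° to 23°, and comparing stud and fork by eye suggested it could be up to about 3° higher. All of these leave the stud inside the gap.
- **Touch before the flick:** I pressed the rim lightly, with about 11 N, to find the contact point.

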